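# Slide the ballast disc into the lamp base and close its turn-button

### The arm

A 7-joint arm with a two-finger parallel gripper is mounted at the origin on the work surface. World frame = base frame: x ahead of the robot, y to its left, z up, the work surface at z = 0. Lengths are in mm, angles in degrees, forces in N, time in s.
With the tool pointing down it reaches from about 350 to 900 mm from the base axis. Payload 8.1 kg.
Tool frame: the origin (TCP) lies midway between the tips of the shut fingers; the grasp point (between the pads) lies 19 mm behind it (arm.tcp_to_grasp is the distance from the TCP to the grasp point, in mm); z points along the fingers, y is the direction in which the jaws open and shut (so a half turn about z gives the same grasp; the last joint's range is limited). The gripper opens to 92 mm and grips with 3 to 60 N. Pads are 19 mm wide; open, the fingers measure 130 mm over their backs; the gripper's body (75 mm by 190 mm) begins 47 mm behind the grasp point.
Start: joints at [67.861, 24.895, 1.432, 90.138, -0.665, 64.973, -4.303], TCP at [174.979, -600.02, 226.742] pointing down, gripper open.
Joint ranges: [-149.89, 149.89], [-25.12, 119.58], [-72.63, 75.52], [4.76, 147.25], [-75.54, 255.54], [6.69, 114.76], [-157.13, 157.13]. Speed limits (degrees/s): [127.2, 127.2, 172.46, 172.46, 180, 180, 180].

### API

Orientations are given as [roll, pitch, yaw] about the fixed x, y, z axes, in that order (R = Rz(yaw) Ry(pitch) Rx(roll)).
In Python, from rig import arm gives the robot as it stands. The module is installed in compiled form; this text tells all that it offers.
- The arm moves only by the tool apply_moves, never from a script. Its arguments are lists of equal length, an entry for each row: "angular": the turn, a rotation vector about the tool's x, y, z in degrees, a list of three; "slide": the shift along the tool's x, y, z in m, a list of three; "claw": the finger opening in m, from 0 to 0.0918. A call has 1 to 12 rows; each row is the pose to reach, as a shift and turn from the pose commanded when the call began, along the tool's axes at that moment; what a row does not reach only later rows make up. A row lasts 1/12 s, in which the tool goes at most 41.7 mm and 7.16 degrees, less where a joint would pass 70% of its speed; a pose out of reach is approached as far as the arm can. A call with a gripper value outside its range is refused whole. The fingers move at their own pace and stop on an object; "newtons" is the grip in N (left out, the last holds). Time passes only in rows, so rows that repeat a pose let the fingers close. It gives the time, the measured TCP pose, the force and the opening at its end, in the units of the state.
- arm.sense(): the state, without advancing time (a new reading comes with each control period).
- arm.get_image(name): name is "side" or "top" or "wrist"; returns a dict with "image" (420x560x3 uint8, red, green, blue), "fx", "fy", "cx", "cy" (pixels), "extrinsics" (4x4, takes a point from world to camera coordinates). Camera axes: x right, y down, z forward; pixel columns grow to the right and rows downward; lengths in mm; the calibration is good to about 2 mm. A picture is of the moment at which its call begins. There is no depth.
- arm.sign_off(): hands the job in, once; it reports no verdict.
The state is a dict: "time": time; "qpos": joint angles; "qvel": joint speeds; "joint_torque": joint torques, N m; "ee_pos": TCP position; "orientation": TCP orientation; "force": force on the tool from outside, world axes, zero at the start; "wrist_torque": the same for the moment, N m; "width": opening from 0.0 (shut) to 1.0 (fully open).
Only numpy, scipy, OpenCV 4.12 (cv2) and the standard library are available. Lean on these libraries where they do the work, as an engineer would, in place of code of your own. Each camera call takes 0.05 s, during which the arm holds its last target.

### The job

The upturned wooden lamp base on the bench has a steel ballast disc lying loose on it. With the fingertips nudge the disc across the wood, without lifting it or pushing it off the base, until it drops over the rim of the round recess in the middle and lies flat on its floor; then push the little wooden turn-button round against its stop so that it lies over the disc. Leave the cup, the finial and the glue bottle where they stand.

Things in the scene. Friction and masses are not known exactly. Their poses are not given: they have to be found in the camera images.
- lamp_base: Round wooden lamp base, upside down, 220 mm across, 30 mm tall, flat level top, fixed between four aluminium bench dogs (20 mm across, 20 tall, 121 mm from its axis). In its middle a round recess 58 mm across, 10 mm deep (floor 20 mm above the bench). Origin: centre of the underside, on the axis of base and recess; z up; +x points to the turn-button's pivot.
- ballast: Loose plain steel disc, 50 mm across, 10 mm thick, 0.1 to 0.2 kg. Starts flat on the lamp base's top, on the side away from the turn-button's pivot, its centre 60 to 80 mm from the axis. Seated in the recess (4 mm play all round) its top is flush with the wood. Origin: centre of its underside; z up.
- button (a joint): Turn-button: dark wooden bar 51 mm long, 12 wide, 9 tall, turning on an upright screw 52 mm from the base's axis; underside 2.5 mm above the base's top face. Rad: 0 = at its stop, pointing from pivot to recess centre, over the seated disc; positive = anticlockwise from above, at most 2.0. Starts at 1.2 to 1.9; push it clockwise to close. Light friction (0.5 N at the tip), stays where left.
- button_pivot (a point): Pivot of the turn-button: on the screw's axis, at the height of the bar's top. The bar reaches 6 mm behind it.
- button_tip (a point): Middle of the free end of the turn-button, at the height of the bar's top, 45 mm from the pivot; it moves with the bar.
- cup: White plastic cup, 72 mm across the mouth, 80 mm tall, light, standing on the bench to the left of the work (+y); leave alone. Origin: centre of the underside.
- finial: Dark wooden turned finial, 44 mm across the foot, 98 mm tall, standing on the bench to the right of the work (-y); leave alone. Origin: centre of the underside.
- glue: Yellow glue bottle with a red cap, 54 mm across, 130 mm tall, standing on the bench to the left of the work (+y), beyond the cup; leave alone. Origin: centre of the underside.
Mind the look-alikes: they are no part of the job. There is more than one size of the ballast; the one meant has the size given above.

How it is judged:
By the outcome, as a careful person would: the job done as asked, in the order asked, and still so for the second after the job is handed in, with the robot touching nothing.
It also fails if it takes over 51 s, if anything falls off the work surface, if the arm or the gripper's body presses on something with over 40 N, if the wrist force passes 120 N, or if a joint passes its speed limit or range.

## Working session

There is one attempt and no reset: what is moved stays moved. The work goes in short steps, Python scripts to look and compute and a tool call to move; the robot and the scene stay as the last step left them, time stands still between calls to the robot, and variables do not carry over. Pictures are saved under pics/ and viewed, and the job is handed in when it is done.

Besides the shell and the picture viewer there is one more tool, called after "Emit:" in YAML: its name, and indented under it one key for each argument. apply_moves: Moves the arm, as the interface text tells. Its arguments: {"type":"object","properties":{"angular":{"type":"array","items":{"type":"array","items":{"type":"number"}}},"slide":{"type":"array","items":{"type":"array","items":{"type":"number"}}},"claw":{"type":"array","items":{"type":"number"}},"newtons":{"type":"number"}},"required":["angular","slide","claw"]}

```bash
mkdir -p pics
cat > h.py <<'E'
from rig import arm
import cv2, numpy as np, pickle
def snap(name,out):
    d=arm.get_image(name); cv2.imwrite('pics/'+out+'.png',d['image'][:,:,::-1]); pickle.dump(d,open('pics/'+out+'.pkl','wb')); return d
def ray(d,u,v,z):
    E=np.array(d['extrinsics']);R=E[:3,:3];t=E[:3,3]
    c=-R.T@t; r=R.T@np.array([(u-d['cx'])/d['fx'],(v-d['cy'])/d['fy'],1])
    return c+r*(z-c[2])/r[2]
def proj(d,p):
    E=np.array(d['extrinsics']);q=E[:3,:3]@np.array(p,float)+E[:3,3]
    return np.array([d['cx']+d['fx']*q[0]/q[2],d['cy']+d['fy']*q[1]/q[2]])
def crop(out,x0,y0,x1,y1,k,name):
    i=cv2.imread('pics/'+out+'.png')[y0:y1,x0:x1]; cv2.imwrite('pics/'+name+'.png',cv2.resize(i,None,fx=k,fy=k,interpolation=cv2.INTER_CUBIC))
E
python3 - <<'E'
from h import *
for n in ['top','side']:
    d=snap(n,n+'0'); print(n,d['fx'],d['cx'],d['cy'],np.round(d['extrinsics'],3).tolist())
s=arm.sense(); print(s)
E
```

```text
top 409.2210112561775 276.7794321347829 207.62689273505543 [[0.026, -0.999, 0.027, -29.141], [-0.981, -0.031, -0.194, 587.851], [0.194, -0.021, -0.981, 962.444], [0.0, 0.0, 0.0, 1.0]]
side 394.24023448041646 278.7069948540595 208.0679152805668 [[-0.962, -0.273, 0.007, 556.294], [-0.178, 0.607, -0.774, 155.587], [0.208, -0.746, -0.633, 1120.55], [0.0, 0.0, 0.0, 1.0]]
{'time': 0.1, 'qpos': array([67.86103808, 24.93289484,  1.43135611, 90.18445651, -0.66471974,
       64.97270904, -4.30267211]), 'qvel': array([-0.01098819, -0.09230492,  0.03726311, -0.16872249,  0.00562154,
       -0.03646208,  0.0769674 ]), 'joint_torque': array([ 3.02248613e-03, -6.69121957e+01,  9.88185257e-01, -3.15139353e+01,
       -6.04569633e-02,  3.74906184e-02,  5.14460453e-05]), 'ee_pos': array([ 174.81769201, -599.57277269,  226.01498433]), 'orientation': array([-1.79918602e+02,  7.57155755e-03,  1.62562104e+01]), 'force': array([-0.17194523,  0.62478395, -0.2086361 ]), 'wrist_torque': array([ 0.01880492, -0.01860305, -0.04108211]), 'width': 1.001155390410654}
```

View pics/top0.png

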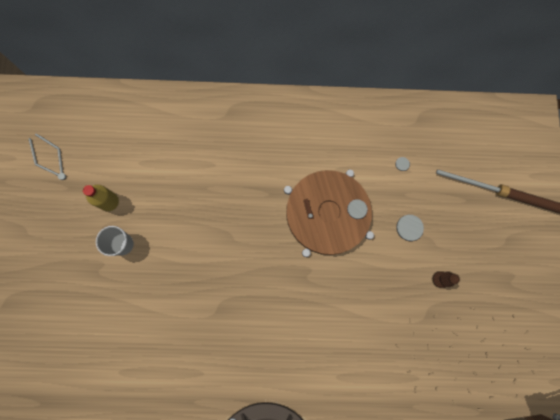

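View pics/side0.png

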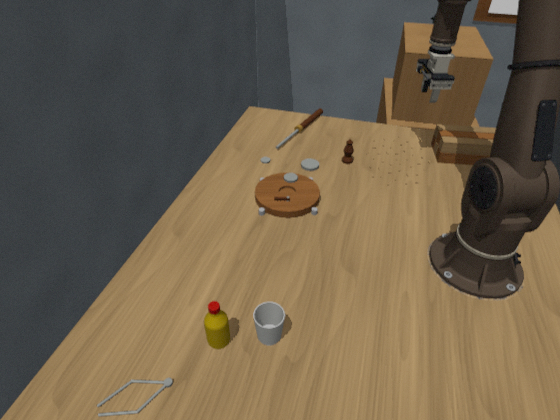

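Run:
```python
from h import *
crop('top0',278,162,384,262,7,'c0')
crop('side0',245,165,330,220,9,'c1')
```

```text
(no output)
```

View pics/c0.png

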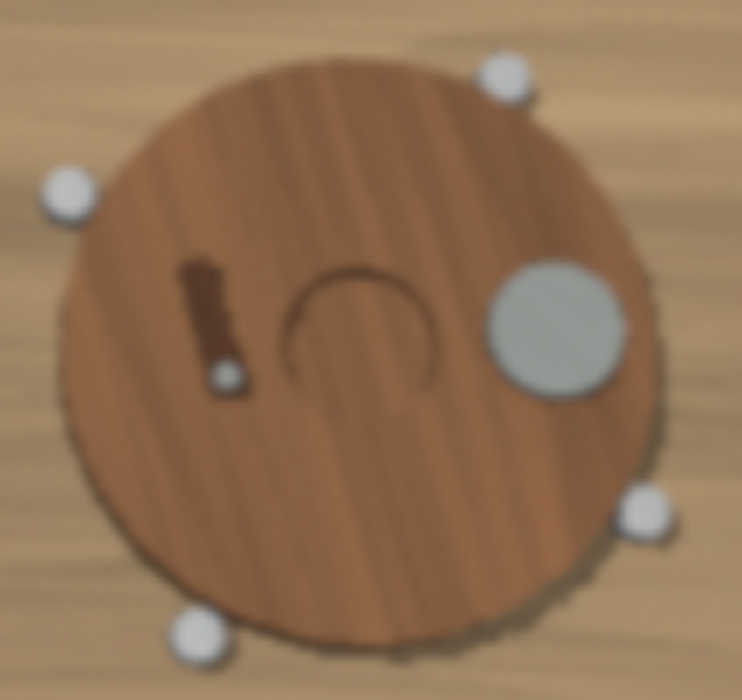

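View pics/c1.png

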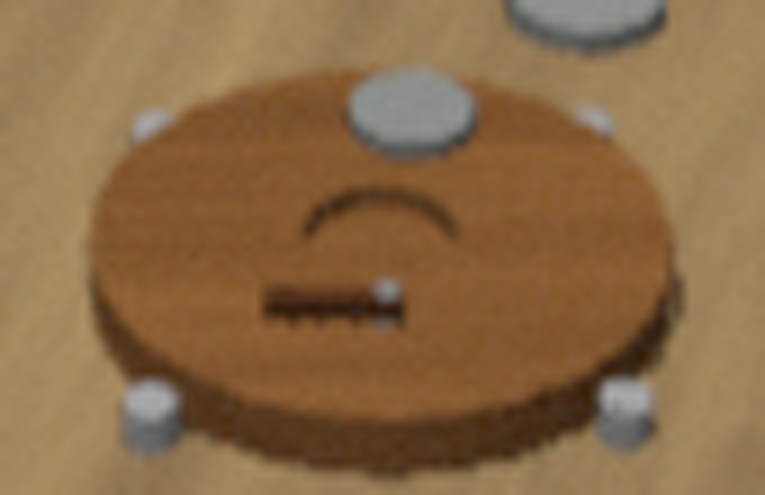

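Run:
```python
from h import *
d=pickle.load(open('pics/top0.pkl','rb'))
f=lambda u,v,z:ray(d,278+(u-3.5+.5)/7,162+(v-3)/7,z)
dogs=np.array([f(*p,20) for p in [(69,193),(505,77),(646,511),(200,636)]]); print(dogs.round(1)); c=dogs.mean(0); print('c',c, np.hypot(*(dogs-c)[:,:2].T))
# recess rim
for p in [(282,345),(438,345),(358,267)]: print('rim',f(*p,30).round(1))
D=f(557,328,40);print('disc',D, [f(*p,40).round(1) for p in[(487,328),(627,328),(557,260)]])
P=f(228,375,43);T=f(197,263,41.5);print('piv',P,'tip',T)
d1=pickle.load(open('pics/side0.pkl','rb'))
g=lambda u,v,z:ray(d1,245+(u-4)/9,165+(v-4)/9,z)
print('side disc',g(411,108,40),'piv',g(386,290,43),'tip',g(266,290,41.5),'dogs',[g(*p,20).round(1) for p in[(150,400),(626,395)]])
for p in [(410.5,228),(403,163.5)]: print(ray(d,*p,8))
b=ray(d,410-13,228,8)-ray(d,410+13,228,8);print(b)
print('finial',ray(d,437,279,0),'cup',ray(d,113,250,0))
```

```text
[[ 646.   -39.5   20. ]
 [ 696.5 -203.4   20. ]
 [ 532.9 -254.    20. ]
 [ 482.4  -90.5   20. ]]
c [ 589.46871622 -146.8536197    20.        ] [121.33279232 121.03403186 121.15643898 120.94202044]
rim [ 588.8 -118.4   30. ]
rim [ 590.6 -175.8   30. ]
rim [ 619.  -146.3   30. ]
disc [ 596.35106904 -217.52369018   40.        ] [array([ 595.5, -191.9,   40. ]), array([ 597.2, -243.2,   40. ]), array([ 621.7, -217.8,   40. ])]
piv [574.68989388 -97.28009245  43.        ] tip [616.04123614 -85.69225458  41.5       ]
side disc [ 596.92191851 -211.51130967   40.        ] piv [575.57935894 -93.20174335  43.        ] tip [617.74284808 -82.85713134  41.5       ] dogs [array([647.3, -36.1,  20. ]), array([484.3, -86.8,  20. ])]
[ 555.04976572 -364.27223115    8.        ]
[ 730.31735753 -350.46185781    8.        ]
[-2.06734824 68.57585289  0.        ]
finial [ 425.56621017 -430.9960597     0.        ] cup [476.29056467 402.47349028   0.        ]
```

```bash
cat >> h.py <<'E'
from scipy.spatial.transform import Rotation as Ro
def plan(x,y,z,yaw):
    s=arm.sense();R=Ro.from_euler('xyz',s['orientation'],degrees=True)
    T=Ro.from_euler('xyz',[180,0,yaw],degrees=True)
    print('t',round(s['time'],2),'pos',s['ee_pos'].round(1),'ori',s['orientation'].round(1),'F',s['force'].round(1),'w',round(s['width'],3))
    print('slide',(R.inv().apply(np.array([x,y,z])-s['ee_pos'])/1000).round(4),'ang',(R.inv()*T).as_rotvec(degrees=True).round(2))
E
python3 - <<'E'
from h import *
plan(601,-262,200,95.6)
E
```

```text
t 0.1 pos [ 174.8 -599.6  226. ] ori [-179.9    0.    16.3] F [-0.2  0.6 -0.2] w 1.001
slide [ 0.5036 -0.2047  0.0262] ang [-7.000e-02 -5.000e-02 -7.934e+01]
```

Emit:
apply_moves:
  angular:
    - [0,0,-79.3]
    - [0,0,-79.3]
    - [0,0,-79.3]
    - [0,0,-79.3]
    - [0,0,-79.3]
    - [0,0,-79.3]
    - [0,0,-79.3]
    - [0,0,-79.3]
    - [0,0,-79.3]
    - [0,0,-79.3]
    - [0,0,-79.3]
    - [0,0,-79.3]
  slide:
    - [0.5036,-0.2047,0.026]
    - [0.5036,-0.2047,0.026]
    - [0.5036,-0.2047,0.026]
    - [0.5036,-0.2047,0.026]
    - [0.5036,-0.2047,0.026]
    - [0.5036,-0.2047,0.026]
    - [0.5036,-0.2047,0.026]
    - [0.5036,-0.2047,0.026]
    - [0.5036,-0.2047,0.026]
    - [0.5036,-0.2047,0.026]
    - [0.5036,-0.2047,0.026]
    - [0.5036,-0.2047,0.026]
  claw: [0.03,0.03,0.03,0.03,0.03,0.03,0.03,0.03,0.03,0.03,0.03,0.03]

```text
time: 1.1
ee_pos: [567.5, -288.7, 202.4]
orientation: [-180.0, -0.0, 96.0]
force: [0.4, -1.1, 0.5]
width: 0.327
```

Run:
```python
from h import *
plan(601,-262,200,95.6)
```

```text
t 1.1 pos [ 567.5 -288.7  202.4] ori [-180.   -0.   96.] F [ 0.4 -1.1  0.5] w 0.327
slide [0.0231 0.0361 0.0024] ang [-0.04 -0.01  0.38]
```

Emit:
apply_moves:
  angular:
    - [0,0,0]
    - [0,0,0]
    - [0,0,0]
    - [0,0,0]
  slide:
    - [0.02,0.03,0]
    - [0.02,0.03,0]
    - [0.02,0.03,0]
    - [0.02,0.03,0]
  claw: [0.03,0.03,0.03,0.03]

```text
time: 1.43
ee_pos: [593.8, -267.6, 202.2]
orientation: [-179.9, 0.0, 95.6]
force: [0.2, -0.5, -0.5]
width: 0.327
```

Run:
```python
from h import *
snap('wrist','w1'); snap('top','t1')
plan(601,-262,200,95.6)
```

```text
t 1.53 pos [ 593.2 -268.9  202.6] ori [-179.9    0.    95.4] F [ 0.2 -0.  -0.6] w 0.325
slide [0.0061 0.0085 0.0026] ang [-0.07  0.04 -0.18]
```

View pics/w1.png

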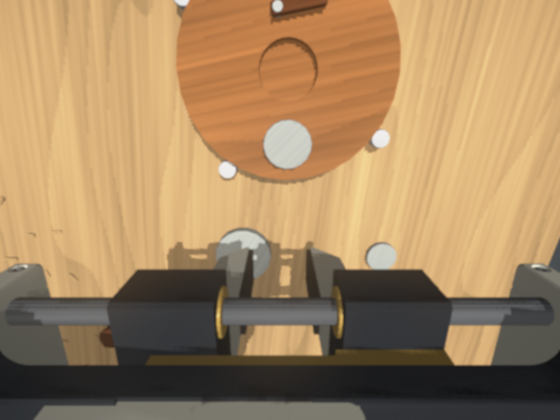

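Run:
```python
from h import *
d=pickle.load(open('pics/w1.pkl','rb'))
print('disc',ray(d,288,144.5,40),[ray(d,u,144.5,40) for u in(263.5,312)])
print('rec',[ray(d,*p,30).round(1) for p in[(258.5,71),(317,71),(288,38)]])
print('dogs',[ray(d,*p,20).round(1) for p in[(228,170),(381,139)]])
print('piv',ray(d,278,6,43))
crop('w1',170,0,410,190,3,'c2')
```

```text
disc [ 597.36121974 -217.37970335   40.        ] [array([ 572.41255693, -219.82703216,   40.        ]), array([ 621.79087648, -214.98328622,   40.        ])]
rec [array([ 561.3, -150.5,   30. ]), array([ 618.5, -144.9,   30. ]), array([ 587.1, -118.9,   30. ])]
dogs [array([ 534.4, -253.9,   20. ]), array([ 697.4, -203.9,   20. ])]
piv [575.48539165 -97.09361742  43.        ]
```

View pics/c2.png

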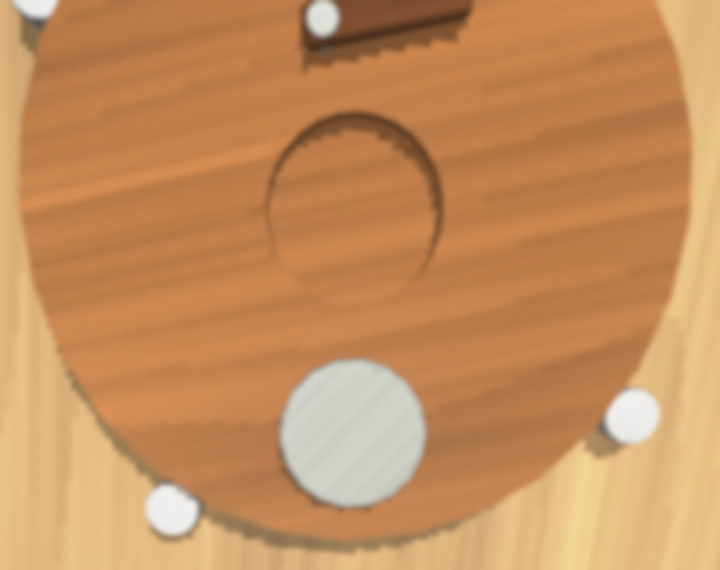

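Run:
```python
from h import *
plan(601.2,-259.3,35,95.7)
```

```text
t 1.53 pos [ 593.2 -268.9  202.6] ori [-179.9    0.    95.4] F [ 0.2 -0.  -0.6] w 0.325
slide [0.0089 0.0091 0.1676] ang [-0.07  0.04 -0.28]
```

Emit:
apply_moves:
  angular:
    - [0,0,-0.3]
    - [0,0,-0.3]
    - [0,0,-0.3]
    - [0,0,-0.3]
    - [0,0,-0.3]
    - [0,0,-0.3]
    - [0,0,-0.3]
    - [0,0,-0.3]
    - [0,0,-0.3]
  slide:
    - [0.0089,0.0091,0.035]
    - [0.0089,0.0091,0.07]
    - [0.0089,0.0091,0.1]
    - [0.0089,0.0091,0.125]
    - [0.0089,0.0091,0.145]
    - [0.0089,0.0091,0.155]
    - [0.0089,0.0091,0.162]
    - [0.0089,0.0091,0.165]
    - [0.0089,0.0091,0.165]
  claw: [0.03,0.03,0.03,0.03,0.03,0.03,0.03,0.03,0.03]

```text
time: 2.28
ee_pos: [602.7, -258.0, 38.3]
orientation: [180.0, 0.0, 95.8]
force: [-1.0, -0.2, 0.0]
width: 0.326
```

Run:
```python
from h import *
snap('wrist','w2'); snap('side','s2');crop('s2',225,90,345,220,5,'c3')
plan(592.9,-176.4,34,95.7)
```

```text
t 2.38 pos [ 603.4 -257.9   39.2] ori [1.799e+02 1.000e-01 9.580e+01] F [-0.1  0.1  0.4] w 0.327
slide [ 0.0822 -0.0021  0.0051] ang [0.1  0.06 0.13]
```

View pics/w2.png

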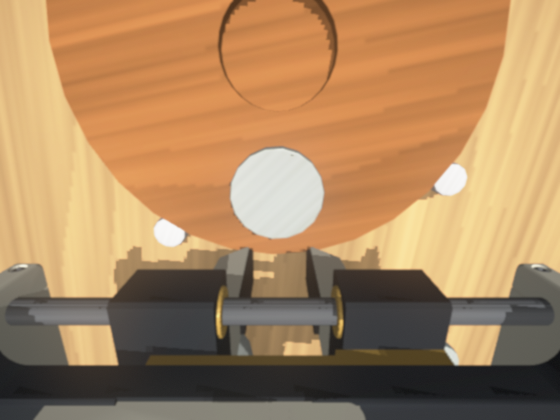

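View pics/c3.png

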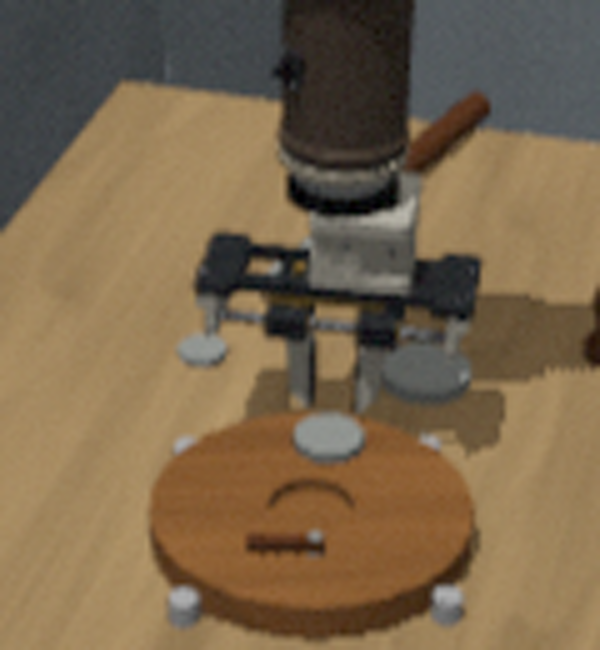

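Emit:
apply_moves:
  angular:
    - [0,0,0]
    - [0,0,0]
    - [0,0,0]
    - [0,0,0]
    - [0,0,0]
    - [0,0,0]
    - [0,0,0]
    - [0,0,0]
    - [0,0,0]
    - [0,0,0]
    - [0,0,0]
    - [0,0,0]
  slide:
    - [0,-0.002,0.004]
    - [0,-0.002,0.005]
    - [0.004,-0.002,0.005]
    - [0.008,-0.002,0.005]
    - [0.012,-0.002,0.005]
    - [0.016,-0.002,0.005]
    - [0.02,-0.002,0.005]
    - [0.024,-0.002,0.005]
    - [0.028,-0.002,0.005]
    - [0.032,-0.002,0.005]
    - [0.036,-0.002,0.005]
    - [0.036,-0.002,0.005]
  claw: [0.03,0.03,0.03,0.03,0.03,0.03,0.03,0.03,0.03,0.03,0.03,0.03]

```text
time: 3.38
ee_pos: [597.0, -220.5, 32.9]
orientation: [180.0, -0.0, 95.9]
force: [-0.2, 0.1, 0.1]
width: 0.325
```

Run:
```python
from h import *
d=snap('wrist','w3')
plan(592.9,-176.4,34,95.7)
```

```text
t 3.43 pos [ 597.  -221.    32.9] ori [-180.    -0.    95.9] F [-0.5  0.1 -0.1] w 0.328
slide [ 0.0448  0.0005 -0.0011] ang [-0.   -0.02  0.21]
```

View pics/w3.png

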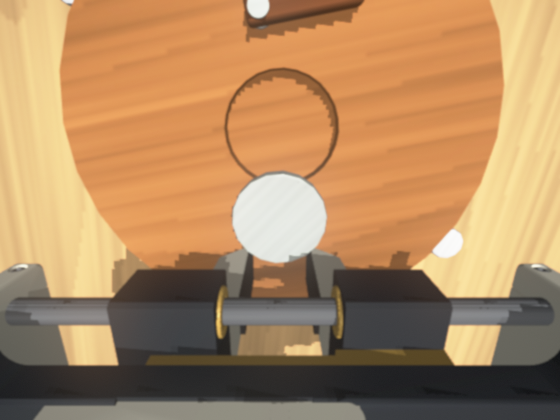

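Run:
```python
from h import *
d=pickle.load(open('pics/w3.pkl','rb'))
print(ray(d,279.5,217,40),ray(d,281.5,127,30))
```

```text
[ 593.84129895 -189.78377345   40.        ] [ 590.19210665 -145.16225458   30.        ]
```

Emit:
apply_moves:
  angular:
    - [0,0,0]
    - [0,0,0]
    - [0,0,0]
    - [0,0,0]
    - [0,0,0]
    - [0,0,0]
    - [0,0,0]
    - [0,0,0]
    - [0,0,0]
    - [0,0,0]
  slide:
    - [0.004,0,0]
    - [0.008,0,0]
    - [0.012,0,0]
    - [0.016,0,0]
    - [0.02,0,0]
    - [0.024,0,0]
    - [0.028,0,0]
    - [0.032,0,0]
    - [0.035,0,0]
    - [0.035,0,0]
  claw: [0.03,0.03,0.03,0.03,0.03,0.03,0.03,0.03,0.03,0.03]

```text
time: 4.27
ee_pos: [593.5, -185.8, 32.9]
orientation: [180.0, -0.0, 95.9]
force: [-0.3, -0.3, 0.7]
width: 0.322
```

Run:
```python
from h import *
d=snap('wrist','w4')
plan(592.9,-176.4,34,95.7)
```

```text
t 4.32 pos [ 593.4 -186.2   32.8] ori [-180.    -0.    95.9] F [ 0.5 -0.3  0.3] w 0.326
slide [ 0.0098  0.0005 -0.0012] ang [-0.   -0.02  0.2 ]
```

View pics/w4.png

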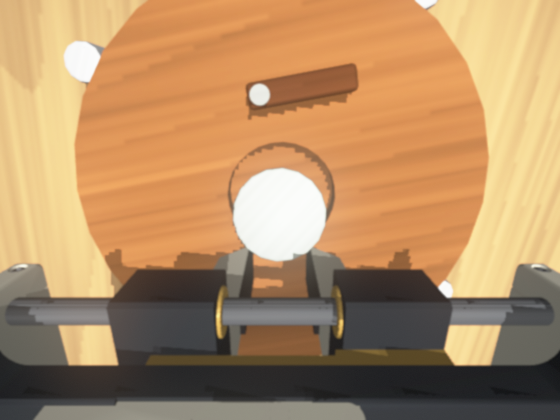

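Emit:
apply_moves:
  angular:
    - [0,0,0]
    - [0,0,0]
    - [0,0,0]
    - [0,0,0]
    - [0,0,0]
    - [0,0,0]
    - [0,0,0]
  slide:
    - [0.002,0,0]
    - [0.004,0,0]
    - [0.006,0,0]
    - [0.008,0,0]
    - [0.01,0,0]
    - [0.011,0,0]
    - [0.011,0,0]
  claw: [0.03,0.03,0.03,0.03,0.03,0.03,0.03]

```text
time: 4.9
ee_pos: [592.3, -175.5, 32.9]
orientation: [180.0, -0.0, 95.9]
force: [-0.3, -0.4, 0.0]
width: 0.329
```

Run:
```python
from h import *
d=snap('wrist','w5');snap('side','s5');crop('s5',225,90,345,220,5,'c5')
plan(592.9,-176.4,34,95.7)
```

```text
t 5.0 pos [ 592.3 -176.    32.9] ori [180.    0.   95.9] F [ 0.3  0.4 -0.8] w 0.327
slide [-0.0005  0.0006 -0.0011] ang [0.   0.   0.16]
```

View pics/w5.png

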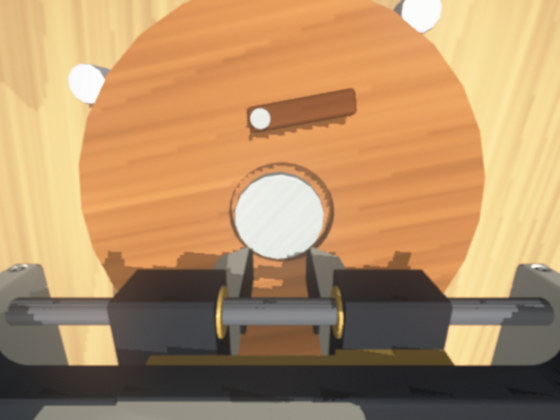

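View pics/c5.png

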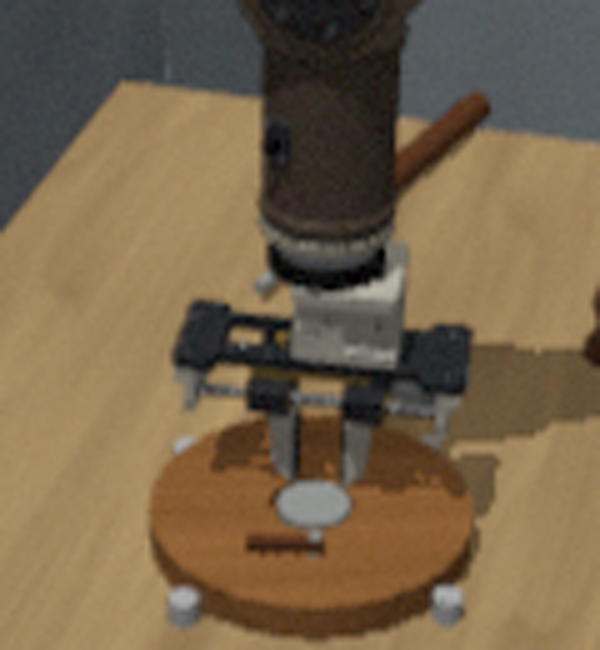

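Emit:
apply_moves:
  angular:
    - [0,0,0]
    - [0,0,0]
    - [0,0,0]
    - [0,0,0]
    - [0,0,0]
    - [0,0,0]
  slide:
    - [-0.004,0,-0.01]
    - [-0.006,0,-0.04]
    - [-0.006,0,-0.07]
    - [-0.006,0,-0.09]
    - [-0.006,0,-0.1]
    - [-0.006,0,-0.1]
  claw: [0.03,0.03,0,0,0,0]

```text
time: 5.5
ee_pos: [594.4, -182.6, 135.8]
orientation: [179.8, 0.1, 95.8]
force: [-0.8, 0.5, 0.1]
width: 0.081
```

Run:
```python
from h import *
d=snap('wrist','w6');snap('side','s6');crop('s6',225,90,345,220,5,'c6')
crop('w6',150,20,430,230,2.8,'c7')
print(arm.sense()['ee_pos'],arm.sense()['width'])
```

```text
[ 592.4816934  -182.31464145  132.38184699] 0.022065994672651437
```

View pics/c7.png

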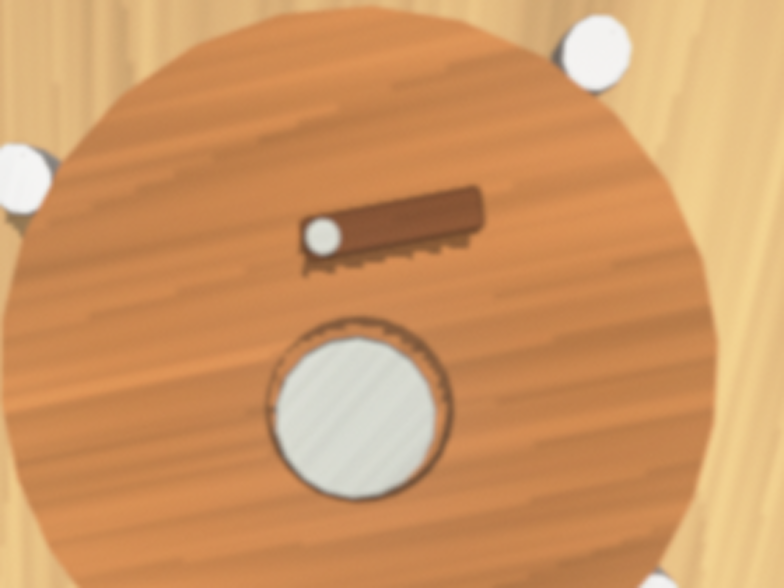

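View pics/c6.png

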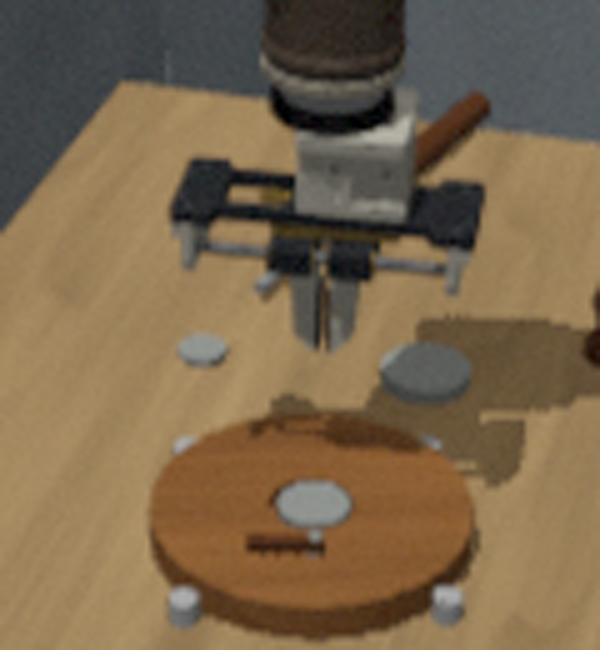

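```bash
cat >> h.py <<'E'
def arc(beta,gap,z,P,r=34,yawoff=90):
    b=np.array([np.cos(np.radians(beta)),np.sin(np.radians(beta))]);n=np.array([-b[1],b[0]])
    q=P+r*b+(15.5+gap)*n; return q[0],q[1],z,beta+yawoff
E
python3 - <<'E'
from h import *
d=pickle.load(open('pics/w6.pkl','rb'))
f=lambda u,v,z:ray(d,150+(u-1)/2.8,20+(v-1)/2.8,z)
P=f(322,237,44)[:2];T=f(482,209,41.5)[:2];C=f(360,409,30);D=f(355,418,30)
print(P,T,np.hypot(*(T-P)),np.degrees(np.arctan2(*(T-P)[::-1])),C,D, 'stop dir',np.degrees(np.arctan2(*(C[:2]-P)[::-1])))
P=np.array([575.3,-96.5]); a=arc(15.6,14,80,P); print(a); plan(*a)
E
```

```text
[574.54123257 -96.71381177] [617.45387108 -84.97061854] 44.490416169495866 15.304501381616696 [ 589.94652006 -145.29868958   30.        ] [ 588.69427634 -148.23322864   30.        ] stop dir -72.40722586573888
(np.float64(600.11439256297), np.float64(-58.94343037855004), 80, 105.6)
t 5.6 pos [ 592.5 -182.3  132.4] ori [-180.     0.    95.8] F [ 0.7 -0.7 -0.3] w 0.022
slide [0.122  0.0202 0.0524] ang [-0.03  0.01 -9.76]
```

Emit:
apply_moves:
  angular:
    - [0,0,-9.8]
    - [0,0,-9.8]
    - [0,0,-9.8]
    - [0,0,-9.8]
    - [0,0,-9.8]
    - [0,0,-9.8]
    - [0,0,-9.8]
    - [0,0,-9.8]
  slide:
    - [0.03,0.005,0]
    - [0.06,0.01,0]
    - [0.09,0.015,0]
    - [0.115,0.02,0.01]
    - [0.122,0.02,0.03]
    - [0.122,0.02,0.05]
    - [0.122,0.02,0.052]
    - [0.122,0.02,0.052]
  claw: [0,0,0,0,0,0,0,0]

```text
time: 6.27
ee_pos: [598.4, -58.9, 78.4]
orientation: [-179.7, -0.1, 105.7]
force: [-0.8, 0.3, 0.7]
width: 0.006
```

Run:
```python
from h import *
P=np.array([575.,-96.6])
plan(*arc(15.4,12,35,P))
snap('side','s8');snap('wrist','w8');snap('top','t8')
crop('s8',225,90,345,220,5,'c8')
```

```text
t 6.27 pos [598.4 -58.9  78.4] ori [-1.797e+02 -1.000e-01  1.057e+02] F [-0.8  0.3  0.7] w 0.006
slide [-0.0027  0.0017  0.0434] ang [-0.29 -0.08  0.27]
```

View pics/c8.png

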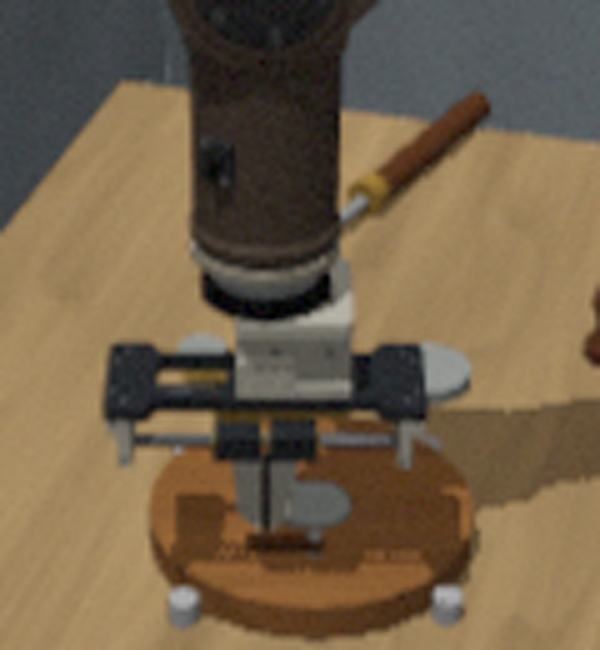

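Emit:
apply_moves:
  angular:
    - [0,0,0]
    - [0,0,0]
    - [0,0,0]
    - [0,0,0]
    - [0,0,0]
    - [0,0,0]
  slide:
    - [0,0,0.01]
    - [0,0,0.02]
    - [0,0,0.03]
    - [0,0,0.038]
    - [0,0,0.0425]
    - [0,0,0.0425]
  claw: [0,0,0,0,0,0]

```text
time: 6.92
ee_pos: [599.4, -58.6, 36.8]
orientation: [-179.9, -0.0, 105.7]
force: [-0.4, -0.5, -0.2]
width: 0.006
```

Run:
```python
from h import *
P=np.array([575.,-96.6])
d=snap('wrist','w9')
for b,g in [(15.4,0),(5,-1),(-5,-1),(-15,-1),(-25,-1),(-35,-1),(-45,-1)]: plan(*arc(b,g,35.5,P))
```

```text
t 6.97 pos [599.9 -58.6  37.5] ori [-179.9   -0.   105.7] F [ 0.6 -0.7  0.3] w 0.001
slide [-0.0146 -0.0001  0.002 ] ang [-0.08 -0.03  0.26]
t 6.97 pos [599.9 -58.6  37.5] ori [-179.9   -0.   105.7] F [ 0.6 -0.7  0.3] w 0.001
slide [-0.022   0.0019  0.002 ] ang [-0.08 -0.02 10.66]
t 6.97 pos [599.9 -58.6  37.5] ori [-179.9   -0.   105.7] F [ 0.6 -0.7  0.3] w 0.001
slide [-0.0283  0.0027  0.002 ] ang [-8.000e-02 -1.000e-02  2.066e+01]
t 6.97 pos [599.9 -58.6  37.5] ori [-179.9   -0.   105.7] F [ 0.6 -0.7  0.3] w 0.001
slide [-0.0348  0.0024  0.002 ] ang [-8.000e-02 -1.000e-02  3.066e+01]
t 6.97 pos [599.9 -58.6  37.5] ori [-179.9   -0.   105.7] F [ 0.6 -0.7  0.3] w 0.001
slide [-0.0411  0.001   0.002 ] ang [-0.08  0.   40.66]
t 6.97 pos [599.9 -58.6  37.5] ori [-179.9   -0.   105.7] F [ 0.6 -0.7  0.3] w 0.001
slide [-0.047  -0.0014  0.002 ] ang [-8.000e-02  1.000e-02  5.066e+01]
t 6.97 pos [599.9 -58.6  37.5] ori [-179.9   -0.   105.7] F [ 0.6 -0.7  0.3] w 0.001
slide [-0.0524 -0.0049  0.002 ] ang [-8.000e-02  2.000e-02  6.066e+01]
```

View pics/w9.png

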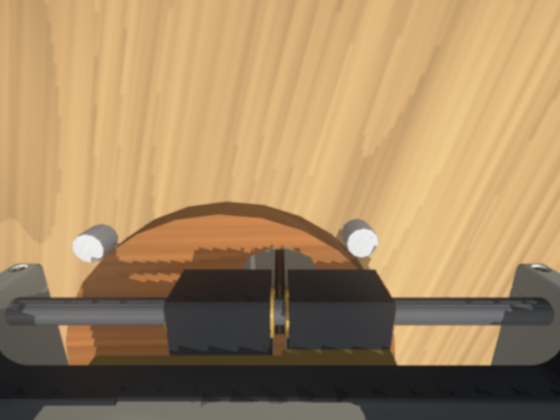

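Emit:
apply_moves:
  angular:
    - [0,0,0]
    - [0,0,0]
    - [0,0,0]
    - [0,0,5]
    - [0,0,10]
    - [0,0,15]
    - [0,0,20]
    - [0,0,25]
    - [0,0,30]
    - [0,0,35]
    - [0,0,40]
    - [0,0,40]
  slide:
    - [-0.005,0,0.002]
    - [-0.01,0,0.002]
    - [-0.0146,0,0.002]
    - [-0.0185,0.001,0.002]
    - [-0.022,0.0019,0.002]
    - [-0.025,0.0024,0.002]
    - [-0.0283,0.0027,0.002]
    - [-0.0315,0.0026,0.002]
    - [-0.0348,0.0024,0.002]
    - [-0.038,0.0017,0.002]
    - [-0.041,0.001,0.002]
    - [-0.041,0.001,0.002]
  claw: [0,0,0,0,0,0,0,0,0,0,0,0]

```text
time: 7.97
ee_pos: [612.8, -98.9, 36.7]
orientation: [179.9, 0.0, 65.4]
force: [-0.3, 0.2, -0.5]
width: 0.007
```

Run:
```python
from h import *
P=np.array([575.,-96.6])
snap('side','s10');crop('s10',225,90,345,220,5,'c10')
d=snap('wrist','w10');
for b,g in [(-25,-1),(-35,-1),(-45,-1),(-55,-1),(-65,-1),(-73,-1),(-73,-3)]: plan(*arc(b,g,35.5,P))
```

```text
t 8.07 pos [612.6 -98.3  36.6] ori [180.    0.   65.8] F [0.  0.7 0.6] w 0.004
slide [ 0.0002 -0.0008  0.0011] ang [0.04 0.01 0.8 ]
t 8.07 pos [612.6 -98.3  36.6] ori [180.    0.   65.8] F [0.  0.7 0.6] w 0.004
slide [-0.006   0.0011  0.0011] ang [4.00e-02 1.00e-02 1.08e+01]
t 8.07 pos [612.6 -98.3  36.6] ori [180.    0.   65.8] F [0.  0.7 0.6] w 0.004
slide [-0.0124  0.0019  0.0011] ang [4.00e-02 1.00e-02 2.08e+01]
t 8.07 pos [612.6 -98.3  36.6] ori [180.    0.   65.8] F [0.  0.7 0.6] w 0.004
slide [-0.0188  0.0016  0.0011] ang [ 0.04  0.   30.8 ]
t 8.07 pos [612.6 -98.3  36.6] ori [180.    0.   65.8] F [0.  0.7 0.6] w 0.004
slide [-0.0251  0.0002  0.0011] ang [ 4.00e-02 -0.00e+00  4.08e+01]
t 8.07 pos [612.6 -98.3  36.6] ori [180.    0.   65.8] F [0.  0.7 0.6] w 0.004
slide [-0.0299 -0.0017  0.0011] ang [ 4.00e-02 -0.00e+00  4.88e+01]
t 8.07 pos [612.6 -98.3  36.6] ori [180.    0.   65.8] F [0.  0.7 0.6] w 0.004
slide [-0.0312 -0.0032  0.0011] ang [ 4.00e-02 -0.00e+00  4.88e+01]
```

View pics/c10.png

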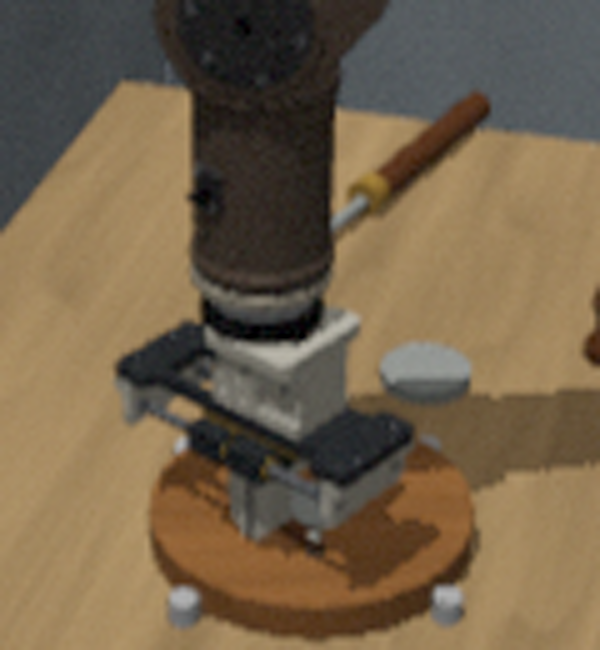

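View pics/w10.png

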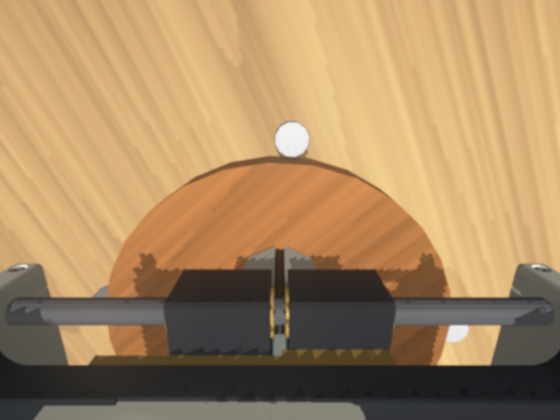

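Emit:
apply_moves:
  angular:
    - [0,0,5.5]
    - [0,0,10.8]
    - [0,0,15.8]
    - [0,0,20.8]
    - [0,0,25.8]
    - [0,0,30.8]
    - [0,0,36]
    - [0,0,41]
    - [0,0,45]
    - [0,0,48.8]
    - [0,0,48.8]
    - [0,0,48.8]
  slide:
    - [-0.003,0.0005,0]
    - [-0.006,0.0011,0]
    - [-0.0092,0.0016,0]
    - [-0.0124,0.0019,0]
    - [-0.0156,0.0018,0]
    - [-0.0188,0.0016,0]
    - [-0.022,0.001,0]
    - [-0.0251,0.0002,0]
    - [-0.0275,-0.0007,0]
    - [-0.03,-0.0017,0]
    - [-0.0312,-0.003,0]
    - [-0.0312,-0.003,0]
  claw: [0,0,0,0,0,0,0,0,0,0,0,0]

```text
time: 9.07
ee_pos: [600.6, -123.6, 37.1]
orientation: [179.9, -0.4, 17.1]
force: [10.5, 1.4, -7.5]
width: 0.005
```

Run:
```python
from h import *
P=np.array([575.,-96.6])
d=snap('wrist','w11');
for b,g in [(-73,-3)]: plan(*arc(b,g,35.5,P))
```

```text
t 9.12 pos [ 600.6 -123.6   37.1] ori [179.9  -0.4  17.1] F [11.2  2.7 -6.4] w 0.004
slide [-0.0041  0.0006  0.0015] ang [ 0.07 -0.4   0.12]
```

View pics/w11.png

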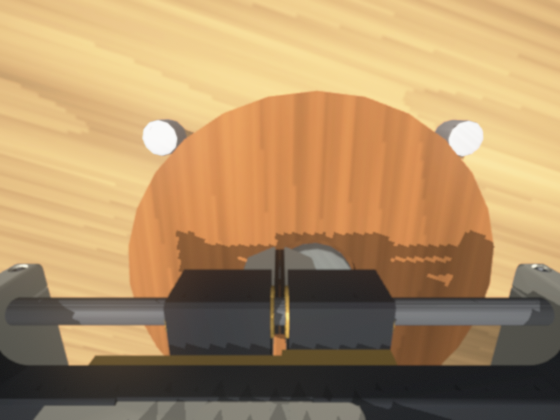

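Emit:
apply_moves:
  angular:
    - [0,0,0]
    - [0,0,0]
    - [0,0,0]
    - [0,0,0]
    - [0,0,0]
    - [0,0,0]
    - [0,0,0]
    - [0,0,0]
    - [0,0,0]
    - [0,0,0]
    - [0,0,0]
    - [0,0,0]
  slide:
    - [0.004,0,0]
    - [0.012,0,0]
    - [0.02,0,-0.005]
    - [0.02,0,-0.035]
    - [0.02,0,-0.07]
    - [0,0,-0.11]
    - [-0.03,0,-0.12]
    - [-0.06,0,-0.12]
    - [-0.09,0,-0.12]
    - [-0.11,0,-0.12]
    - [-0.12,0,-0.12]
    - [-0.12,0,-0.12]
  claw: [0,0,0,0,0,0,0,0,0,0,0,0]

```text
time: 10.12
ee_pos: [480.5, -160.8, 156.9]
orientation: [180.0, 0.0, 16.8]
force: [-0.8, -0.4, 1.0]
width: 0.005
```

Run:
```python
from h import *
d=snap('wrist','w12');snap('side','s12');snap('top','t12');crop('s12',225,90,345,220,5,'c12')
plan(480,-150,150,17)
```

```text
t 10.27 pos [ 483.7 -159.2  156.6] ori [ 1.80e+02 -1.00e-01  1.69e+01] F [ 0.2 -0.6  0.1] w 0.003
slide [-0.0009 -0.0099  0.0066] ang [ 0.02 -0.08 -0.07]
```

View pics/w12.png

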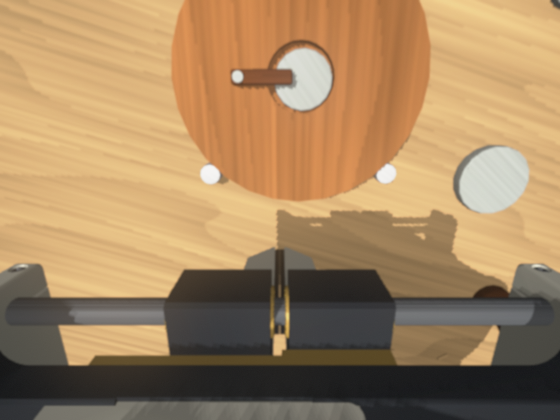

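View pics/c12.png

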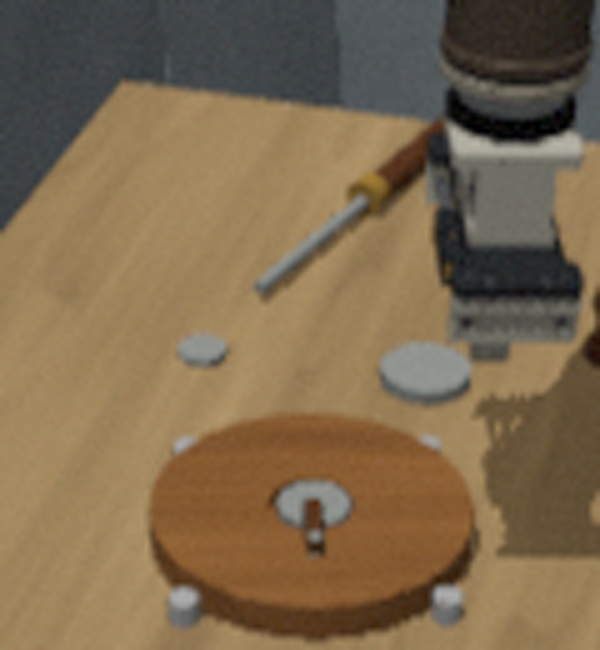

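View pics/t12.png

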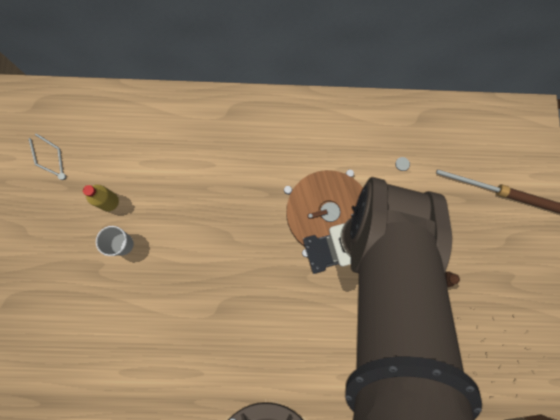

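Run:
```python
from h import *
d=pickle.load(open('pics/w12.pkl','rb'))
P=ray(d,237,76,44)[:2];T=ray(d,293,77,41.5)[:2];D=ray(d,303,78.5,30)[:2];C=ray(d,301.5,75,30)[:2]
print(P,T,np.hypot(*(T-P)),np.degrees(np.arctan2(*(T-P)[::-1])),D,C,np.degrees(np.arctan2(*(C-P)[::-1])))
print(arm.sign_off())
```

```text
[575.39340563 -96.4456621 ] [ 588.04997558 -140.14897995] 45.49910718005415 -73.84887587717033 [ 590.50391801 -148.83840423] [ 592.75055947 -146.75611548] -70.96551738650352
the job is handed in; nothing more can be done
None
```

I nudged the steel disc across the wood with the fingertips set slightly apart until it dropped into the recess. I then swung the turn-button clockwise with the closed fingers until it met its stop, and handed the job in at about 10.3 s.

**Disc:** In the last wrist and side pictures it lies inside the rim all round, about 2–3 mm from the recess centre. With the fingers lifted clear and before I turned the button, its apparent size against the rim was 0.86. That matches 50/58 at the same height, so it is flat with its top flush.

**Button:** The measured direction is -73.8°, against a stop direction of -71° to -73.4° depending on the estimate, which is within picture error. The force rose to about 11 N sideways at the stop, about 13 N in all. The tip lies over the disc.

**Other things:** The cup and glue bottle look unmoved in the last top picture. The arm partly hid the finial there, so I could not check it fully, but the gripper stayed well clear of it at low height. The robot was touching nothing at hand-in.

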